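Set the paper trimmer's backstop to the tab

TASK

Get the paper trimmer ready for the next batch of shelf labels: park the cutter head fully home against the end block of its rail on the robot's side, so that sheets can be laid on the board. Open the red clamp lever of the backstop, slide the backstop along its guide until its red pointer is on the green index tab, and turn the lever fully back so that the backstop is clamped there. Leave the stapler, the tape dispenser and the mug where they stand.

Things in the scene. Friction and masses are not known exactly. Their poses are not given: they have to be found in the camera images.
- trimmer: Rotary paper trimmer, fixed: grey board 380 (x) x 440 (y) mm, top 30 mm up. Origin centred under it; its x points away from the robot, y to the left. Cutter rail along x at y = -188 mm, 34 wide, top 60 mm up, between black end blocks 68 high (inner faces x = -155, +155). Aluminium backstop guide along y at x = -125, 30 wide, top 42 mm up. All heights given are above the counter.
- cutter_head (a joint): Position of the cutter head along its rail, m: 0 = fully home against the near end block, grows away from the robot (trimmer +x), to 0.23. Slides freely when pushed with about 2 N and stays where it is left.
- head_centre (a point): Centre of the cutter head's black body, 78 mm up. The body is 80 mm long along the rail (x), 54 mm wide (y), from 56 to 100 mm up; an orange grip 46 (x) x 34 (y) mm stands on it, its top 119 mm up.
- backstop (a joint): Position of the backstop along its guide, m: 0 = nearest the cutter rail, grows away from it (trimmer +y), to 0.265. With the lever open it slides with about 6 N and stays where it is left; with the lever tight it holds against about 20 N.
- stop_block (a point): Centre of the backstop's dark steel block, 54 mm up, over the guide. The block is 56 x 56 mm, from 33 to 74 mm up. An aluminium stop bar, 18 mm wide and 57 mm high at its top, reaches 260 mm over the board from the block's far (+x) face, its cutter-side (-y) face flush with the block's.
- stop_pointer (a point): Tip of the red pointer, 34 mm up, that sticks out of the block's far face above the white scale; 46 mm along +x and 14 mm along +y of the block's centre (trimmer axes). It moves with the backstop.
- tab (a point): Centre of the neon green index tab stuck flat on the board at the scale, 42 mm long (x) and 12 mm wide (y), square to the trimmer. The pointer is on it when the two have the same y in the trimmer's axes.
- clamp_lever (a joint): Angle of the red clamp lever on top of the block, rad, seen from above: 0 = fully tight, the lever points along the guide to the cutter rail (trimmer -y); grows anticlockwise to 1.6 = fully open, the lever points away from the robot (trimmer +x). Clamping starts below about 0.6; from there it takes about 5 N at the arm's end, elsewhere about 1 N; it stays where it is left.
- lever_axis (a point): Point on the lever's upright turning axis, at the height of the arm's end, 102 mm up; directly above the block's centre.
- lever_tip (a point): Centre of the ball (18 mm across) at the end of the lever's arm, 85 mm from the turning axis, 102 mm up. The arm is a round bar 13 mm thick, its centre 100 to 102 mm up from 28 mm outward; the hub is 27 mm across.
- stapler: Bystander: blue and black stapler 150 x 34 mm, 64 mm high, loose on the counter left of the trimmer. Origin under its centre.
- tape_dispenser: Bystander: black tape dispenser 150 x 58 mm, 94 mm high, loose on the counter right of the trimmer. Origin under its centre.
- mug: Bystander: blue mug 80 mm across, 95 mm high, loose on the counter right of the trimmer. Origin under its centre.

How it is judged:
On the way, in this order (a step that is already met when the one before it is completed fails the run):
1. the clamp lever is opened (value of joint clamp_lever above 0.6 rad), for 0.2 s.
2. with the lever open, the backstop's pointer is brought onto the green tab (y of stop_pointer in the frame of tab between -0.007 and 0.007 m and value of joint clamp_lever above 0.5 rad), for 0.2 s.
At the end, for the whole second after the job is handed in: The cutter head is within 5 mm of its near end stop, the backstop's pointer is within 7 mm of the green tab's middle line, the clamp lever is turned back to within 0.2 rad of fully tight, and all is at rest (y of stop_pointer in the frame of tab between -0.007 and 0.007 m and value of joint clamp_lever below 0.2 rad and value of joint cutter_head below 0.005 m and velocity of joint backstop between -0.005 and 0.005 m/s); the robot touches nothing.
It fails at once if the stapler, tape dispenser or mug is shifted by more than 25 mm or tipped (distance of any of stapler, tape_dispenser, mug from where it was at the start of the episode above 0.025 m or angle between any of stapler, tape_dispenser, mug's own z axis and vertical above 0.4 rad).
It also fails if it takes over 69 s, if anything falls off the work surface, if the arm or the gripper's body presses on something with over 40 N, if the wrist force passes 120 N, or if a joint passes its speed limit or range.

ROBOT

A 6-joint arm with a two-finger parallel gripper is mounted at the origin on the work surface. World frame = base frame: x ahead of the robot, y to its left, z up, the work surface at z = 0. Lengths are in m, angles in rad, forces in N, time in s.
With the tool pointing down it reaches from about 0.375 to 0.9 m from the base axis. Payload 3.1 kg.
Tool frame: the origin (TCP) lies at the very end of the fingers, on their centre line; the grasp point (between the pads) lies 19 mm behind it; y points along the fingers, x is the direction in which the jaws open and shut, and the axes are right-handed (so a half turn about y gives the same grasp; the last joint's range is limited). The gripper opens to 87 mm and grips with 3 to 60 N. Pads are 19 mm wide; open, the fingers measure 117 mm over their backs; the gripper's body (75 mm by 190 mm) begins 51 mm behind the grasp point.
Start: joints at [-1.472, 0.527, 1.433, -0, 1.181, -0.178], TCP at [0.171, -0.601, 0.223] pointing down, gripper open.
Joint ranges: [-3.08, 3.08], [-0.75, 2.2], [0.22, 2.44], [-1.43, 4.57], [0, 2.65], [-2.85, 2.85]. Speed limits (rad/s): [2.79, 2.79, 3.14, 3.14, 3.14, 3.14].

INTERFACE

Orientations are given as a unit quaternion [x, y, z, w].
In Python, from rig import robot gives the robot as it stands.
- The arm moves only by the shell command python3 -m creep 'ROWS' [FORCE]. ROWS is JSON, a list of rows, each a list of 3 entries, a list of its own where there are three numbers: the shift along the tool's x, y, z in mm, then the turn about the tool's y in rad, then the opening, from 0 (shut) to 1 (fully open). A call has 1 to 8 rows; each row shifts and turns the commanded pose from where the row before left it, along the tool's axes as they then stand; what a row does not reach is not made up. A row lasts 1/10 s, in which the tool goes at most 50 mm and 8.59 degrees, less where a joint would pass 70% of its speed; a pose out of reach is approached as far as the arm can. A call with a gripper value outside its range is refused whole. The fingers move at their own pace and stop on an object; FORCE is the grip in N (left out, the last holds). Time passes only in rows, so rows that do not move let the fingers close. It gives the time, the measured TCP pose, the force and the opening at its end, in the units of the state.
- robot.get_obs(): the state, without advancing time (a new reading comes with each control period).
- robot.camera(name): name is "scene" or "top" or "wrist"; returns a dict with "pixels" (400x640x3 uint8, red, green, blue), "fx", "fy", "cx", "cy" (pixels), "k1" (the pictures are not rectified: a ray, as slopes to the right and down, at radius r is drawn at 1 + k1 r^2 times it, then the intrinsics apply), "position" and "rotation" of the camera in the world. Camera axes: x right, y up, looking along -z (the intrinsics and any distortion apply to the point x, -y, -z); pixel columns grow to the right and rows downward; lengths in m; the calibration is good to about 2 mm. A picture is of the moment at which its call begins. There is no depth.
- robot.hand_in(): hands the job in, once; it reports no verdict.
The state is a dict: "time": time; "q": joint angles; "joint_velocities": joint speeds; "joint_torque": joint torques, N m; "position": TCP position; "tool_rot": TCP orientation; "ft_force": force on the tool from outside, world axes, zero at the start; "moment": the same for the moment, N m; "grip_width": finger opening in m.
Only numpy, scipy, OpenCV 4.12 (cv2) and the standard library are available. Lean on these libraries where they do the work, as an engineer would, in place of code of your own. Each camera call takes 0.05 s, during which the arm holds its last target.

## Working session

There is one attempt and no reset: what is moved stays moved. The work goes in short steps, Python scripts to look and compute and a shell command to move; the robot and the scene stay as the last step left them, time stands still between calls to the robot, and variables do not carry over. Pictures are saved under pics/ and viewed, and the job is handed in when it is done.

```bash
mkdir -p pics; ls; cat > h.py <<'E'
import numpy as np, cv2
from rig import robot
def snap(n,f):
    c=robot.camera(n); cv2.imwrite('pics/'+f,np.ascontiguousarray(c['pixels'][:,:,::-1])); np.save('pics/%s.npy'%f,c,allow_pickle=True); return c
def load(f): return np.load('pics/%s.npy'%f,allow_pickle=True).item()
def ray(c,u,v):
    K=np.array([[c['fx'],0,c['cx']],[0,c['fy'],c['cy']],[0,0,1.]])
    p=cv2.undistortPoints(np.array([[[u,v]]],float),K,np.array([c['k1'],0,0,0.]))[0,0]
    return np.array(c['position']),np.array(c['rotation'])@np.array([p[0],-p[1],-1])
def onz(c,u,v,z):
    o,d=ray(c,u,v); return o+d*(z-o[2])/d[2]
E
python3 - <<'E'
from h import *
for n in('scene','top','wrist'):
    c=snap(n,n+'0.png'); print(n,{k:np.round(v,3).tolist() for k,v in c.items() if k!='pixels'})
print(robot.get_obs())
E
```

```text
pics
scene {'fx': 433.625, 'fy': 433.625, 'cx': 316.874, 'cy': 196.509, 'k1': -0.042, 'position': [1.136, 0.825, 0.931], 'rotation': [0.132, 0.395, 0.867, 0.274]}
top {'fx': 461.529, 'fy': 461.529, 'cx': 321.452, 'cy': 200.451, 'k1': -0.103, 'position': [0.388, 0.036, 1.173], 'rotation': [0.053, -0.045, -0.696, 0.715]}
wrist {'fx': 296.235, 'fy': 296.235, 'cx': 325.459, 'cy': 197.695, 'k1': 0.006, 'position': [0.241, -0.581, 0.385], 'rotation': [-0.109, 0.084, -0.597, 0.79]}
{'time': 0.15, 'q': array([-1.47250891e+00,  5.28264495e-01,  1.43361885e+00,  2.27029940e-05,
        1.18139575e+00, -1.78478406e-01]), 'joint_velocities': array([ 0.00077299, -0.00281562, -0.0054867 ,  0.00178493, -0.00025789,
        0.00039091]), 'joint_torque': array([ 5.66246508e-04, -4.40429163e+01, -1.76843011e+01,  6.32947334e-02,
        5.52462554e-02, -9.90372200e-05]), 'position': array([ 0.17076992, -0.60062945,  0.22178568]), 'tool_rot': array([-0.56374576,  0.42665055, -0.42585272,  0.56463217]), 'ft_force': array([-0.9305152 ,  0.06452782, -0.0054596 ]), 'moment': array([ 0.02452115, -0.02178244,  0.03030191]), 'grip_width': 0.08712876528403397}
```

```bash
sed -i "s/np.array(c\['rotation'\])@/R.from_quat(c['rotation']).as_matrix()@/; 1a from scipy.spatial.transform import Rotation as R" h.py; python3 - <<'E'
from h import *
o=robot.get_obs(); print(R.from_quat(o['tool_rot']).as_matrix().round(3))
E
```

```text
[[ 0.273 -0.     0.962]
 [-0.962  0.002  0.273]
 [-0.002 -1.     0.   ]]
```

View pics/top0.png

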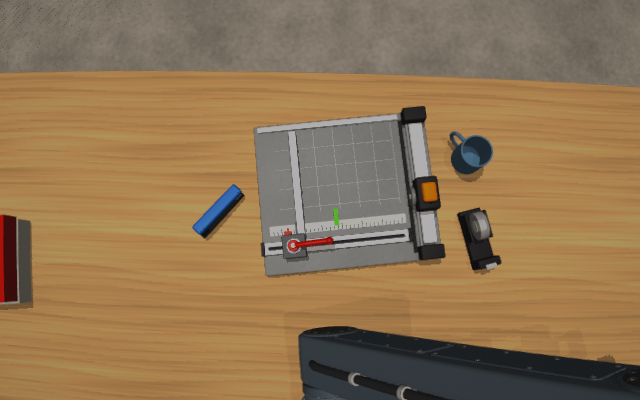

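View pics/scene0.png

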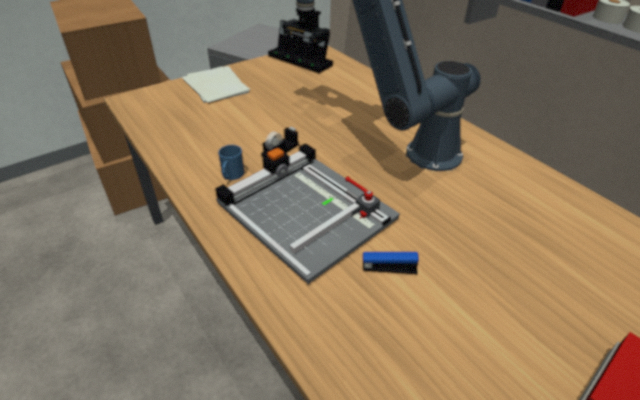

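The top view shows the board corners near (255,130), (268,275) and (412,112). The lever hub is at (292,245), with its ball near (330,240). The pointer is at (288,232), the tab at (336,217) and the orange grip at (429,191). I'll measure these next.

```bash
python3 - <<'E'
from h import *
c=load('top0.png'); im=c['pixels']; hsv=cv2.cvtColor(im,cv2.COLOR_RGB2HSV)
H,S,V=[hsv[...,i].astype(int) for i in range(3)]
reg=np.zeros(H.shape,bool); reg[90:290,180:520]=1
M={'green':(H>40)&(H<75)&(S>150)&(V>100),'orange':(H>8)&(H<20)&(S>210)&(V>170),'red':((H<6)|(H>174))&(S>150)&(V>90)}
hz={'green':.031,'orange':.119,'red':.101}
for k,m in M.items():
    n,l,st,ce=cv2.connectedComponentsWithStats((m&reg).astype(np.uint8))
    for i in range(1,n):
        if st[i,4]>6: 
            ys,xs=np.where(l==i); (rc,sz,an)=cv2.minAreaRect(np.c_[xs,ys].astype(np.float32))
            print(k,st[i],ce[i].round(1),np.round(sz,1),an, onz(c,*ce[i],hz[k]).round(4), 'z.034',onz(c,*ce[i],.034).round(4))
crop=cv2.resize(im[100:290,240:450],None,fx=3,fy=3,interpolation=cv2.INTER_CUBIC); cv2.imwrite('pics/crop0.png',crop[:,:,::-1])
E
```

```text
green [333 209   6  16  71] [335.8 216.3] [15.5  4.3] 83.6598129272461 [0.5086 0.0149 0.031 ] z.034 [0.5083 0.0149 0.034 ]
orange [423 182  14  19 216] [429.5 190.8] [17.7 12.2] 81.8698959350586 [ 0.5645 -0.1998  0.119 ] z.034 [ 0.5788 -0.2188  0.034 ]
red [284 229   8   6  23] [287.4 232.4] [5.7 4.9] 45.0 [0.4605 0.1278 0.101 ] z.034 [0.4651 0.1335 0.034 ]
red [288 237  45  14 253] [309.5 242.8] [10.2 44.5] 85.2363510131836 [0.438  0.0755 0.101 ] z.034 [0.4412 0.0779 0.034 ]
```

View pics/crop0.png

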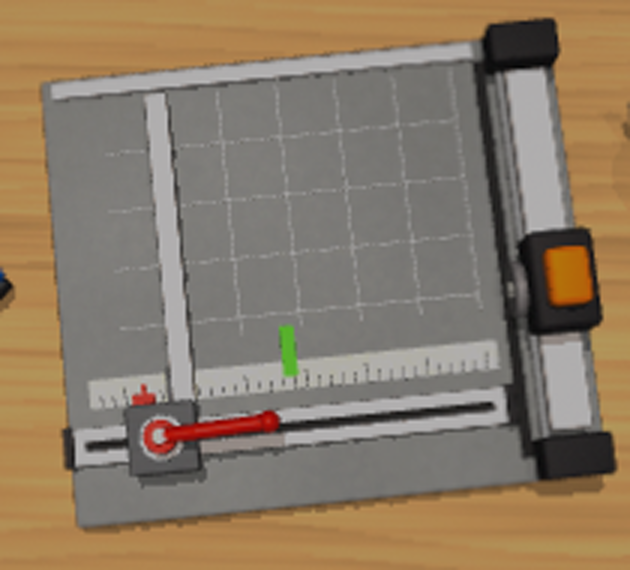

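View pics/wrist0.png

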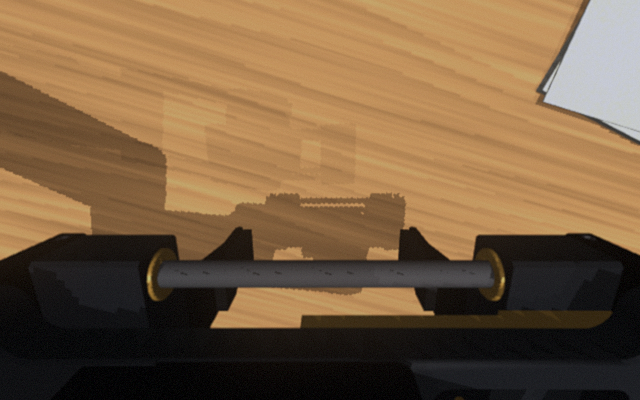

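```bash
python3 - <<'E'
from h import *
c=load('top0.png'); f=lambda u,v,z:onz(c,240+u/3-.33,100+v/3-.33,z)[:2]
P={'TL':(43,85,.03),'BL':(80,527,.03),'Bmid':(500,488,.03),'far end blk':(0,0,0),'barL_top':(145,94,.057),'barL_bot':(170,400,.057),'barR_top':(166,94,.057),'barR_bot':(192,400,.057),'ball':(270,420,.102),'hub':(158,436,.1),'blk':(0,0,0),'pt':(143,386,.034),'bodyTL':(522,236,.1),'bodyBL':(533,330,.1),'bodyTR':(588,228,.1),'bodyBR':(601,324,.1),'nearblkTL':(538,441,.068),'nearblkTR':(610,433,.068),'gTL':(280,326,.03),'gTR':(293,325,.03),'gBL':(285,377,.03),'gBR':(298,375,.03),
'bTL':(127,404,.074),'bTR':(197,400,.074),'bBL':(136,476,.074),'bBR':(200,470,.074)}
Q={k:f(*v) for k,v in P.items() if v[2]}
for k,v in Q.items(): print(k,v.round(4))
ang=lambda a,b: np.degrees(np.arctan2(*(Q[b]-Q[a])[::-1]))
for a,b,o in [('BL','TL',0),('BL','Bmid',90),('barL_bot','barL_top',0),('barR_bot','barR_top',0),('hub','ball',90),('bodyBL','bodyTL',0),('nearblkTL','nearblkTR',90),('gBL','gTL',0)]: print(a,b,ang(a,b)+o, np.linalg.norm(Q[a]-Q[b]))
E
```

```text
TL [0.7313 0.2304]
BL [0.3583 0.1818]
Bmid [ 0.3994 -0.1618]
barL_top [0.7172 0.1398]
barL_bot [0.4628 0.1098]
barR_top [0.7176 0.1223]
barR_bot [0.4633 0.092 ]
ball [0.4464 0.029 ]
hub [0.4317 0.1153]
pt [0.4752 0.134 ]
bodyTL [ 0.5966 -0.1663]
bodyBL [ 0.5221 -0.1749]
bodyTR [ 0.6046 -0.219 ]
bodyBR [ 0.5282 -0.2287]
nearblkTL [ 0.437  -0.1854]
nearblkTR [ 0.4447 -0.2435]
gTL [0.5286 0.0222]
gTR [0.5298 0.0114]
gBL [0.4862 0.017 ]
gBR [0.4882 0.0063]
bTL [0.4575 0.1428]
bTR [0.4622 0.0872]
bBL [0.4008 0.1335]
bBR [0.407 0.083]
BL TL 7.418671720693708 0.3761083157509232
BL Bmid 6.82310314244161 0.34602052558929924
barL_bot barL_top 6.741025341251975 0.2562052888150939
barR_bot barR_top 6.791415807278526 0.2561390627079658
hub ball 9.654063806888885 0.08749439754959053
bodyBL bodyTL 6.6025798575818255 0.0750550749050363
nearblkTL nearblkTR 7.558066334230105 0.058556572755207786
gBL gTL 6.97447771138107 0.042707823929009556
```

Trimmer yaw is about 7.0°. The block centre is about (0.432, 0.113), and lever, pointer, block and bar sizes all match the given ones within a few mm. The pointer has to travel about 122 mm along trimmer -y. First I'll approach above the lever.

```bash
python3 -m creep '[[[-30,0,30],0,0.45],[[-30,0,30],0,0.45],[[-30,0,30],0,0.45],[[-30,0,30],0,0.45],[[-30,0,30],0,0.45],[[-30,0,30],0,0.45],[[-30,0,30],0,0.45],[[-30,0,30],0,0.45]]'
python3 -m creep '[[[-38,0,25],0,0.45],[[-38,0,25],0,0.45],[[-38,0,25],0,0.45],[[-38,0,25],0,0.45],[[-38,0,25],0,0.45],[[-38,0,25],0,0.45],[[-38,0,25],0,0.45],[[-38,0,25],0,0.45]]'
python3 -m creep '[[[0,0,0],-0.142,0.45],[[0,0,0],-0.142,0.45],[[0,0,0],-0.142,0.45],[[0,0,0],-0.142,0.45],[[0,0,0],-0.142,0.45],[[0,0,0],-0.142,0.45],[[0,0,0],-0.142,0.45],[[0,0,0],-0.142,0.45]]'
python3 -m creep '[[[0,0,0],-0.142,0.45],[[0,0,0],-0.142,0.45],[[0,0,0],0,0.45],[[0,0,0],0,0.45]]'
```

```text
time: 0.95
position: [0.3366, -0.3031, 0.2225]
tool_rot: [-0.564, 0.426, -0.426, 0.564]
ft_force: [0.8, -0.2, -0.1]
grip_width: 0.0406
time: 1.75
position: [0.4456, 0.0442, 0.2226]
tool_rot: [0.564, -0.426, 0.426, -0.564]
ft_force: [0.5, -0.6, -0.1]
grip_width: 0.0396
time: 2.55
position: [0.4452, 0.0424, 0.2224]
tool_rot: [-0.705, 0.054, -0.054, 0.705]
ft_force: [-0.2, -0.3, -0.5]
grip_width: 0.0391
time: 2.95
position: [0.4453, 0.0424, 0.2225]
tool_rot: [-0.706, -0.043, 0.044, 0.706]
ft_force: [1.3, -0.1, 0.3]
grip_width: 0.0395
```

```bash
python3 - <<'E'
from h import *
c=snap('wrist','wrist1.png');snap('top','top1.png');snap('scene','scene1.png')
print(R.from_quat(robot.get_obs()['tool_rot']).as_matrix().round(3))
im=c['pixels']; hsv=cv2.cvtColor(im,cv2.COLOR_RGB2HSV)
H,S,V=[hsv[...,i].astype(int) for i in range(3)]
for k,m,z in(('g',(H>40)&(H<75)&(S>150)&(V>100),.031),('r',((H<6)|(H>174))&(S>150)&(V>90),.101)):
    n,l,st,ce=cv2.connectedComponentsWithStats(m.astype(np.uint8))
    for i in range(1,n):
        if st[i,4]>30: print(k,st[i],ce[i].round(1),onz(c,*ce[i],z).round(4))
E
```

```text
[[ 0.992 -0.    -0.124]
 [ 0.124  0.     0.992]
 [-0.    -1.     0.   ]]
g [356 201  33   8 253] [372.2 204.6] [0.5061 0.015  0.031 ]
r [348  94  14  16 125] [351.7 101.5] [0.4572 0.1298 0.101 ]
r [ 306  102   27  111 1419] [320.8 153.6] [0.4348 0.0792 0.101 ]
```

View pics/wrist1.png

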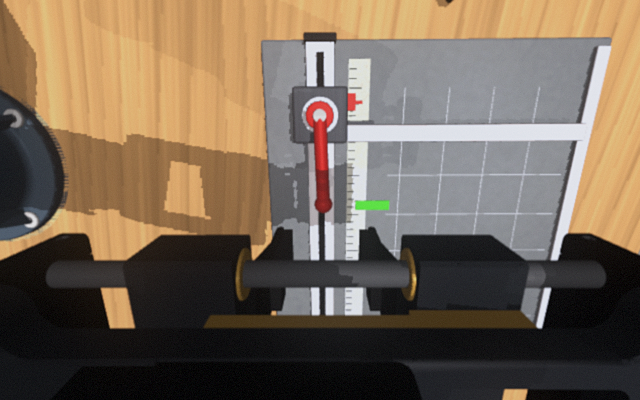

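The wrist view shows the lever hub at (320,115), the ball at (323,205), the pointer tip at (361,101) and the tab centre at (372,204.6). The tool axes are aligned with the trimmer.

```bash
python3 - <<'E'
from h import *
c=load('wrist1.png'); o=robot.get_obs(); Rm=R.from_quat(o['tool_rot']).as_matrix()
for n,u,v,z in(('hub',320,115,.105),('ball',323,205,.102),('ptip',361.5,101.5,.034),('tab',372.2,204.6,.03),('blkTL',292,87,.074),('blkTR',347,87,.074),('blkBL',292,142,.074),('blkBR',348,142,.074)):
    p=onz(c,u,v,z); print(n,p.round(4),'in tool mm',((p-o['position'])@Rm*1000).round(1))
print(o['position'])
E
```

```text
hub [0.43   0.1145 0.105 ] in tool mm [ -6.4 117.5  73.5]
ball [0.4431 0.0287 0.102 ] in tool mm [ -4.  120.5 -13.3]
ptip [0.4734 0.1344 0.034 ] in tool mm [ 39.2 188.5  87.9]
tab [0.5063 0.0147 0.03  ] in tool mm [ 57.  192.5 -35. ]
blkTL [0.3988 0.1373 0.074 ] in tool mm [-34.4 148.5 100. ]
blkTR [0.4527 0.144  0.074 ] in tool mm [ 19.9 148.5 100. ]
blkBL [0.4037 0.084  0.074 ] in tool mm [-36.2 148.5  46.5]
blkBR [0.4614 0.0911 0.074 ] in tool mm [ 21.9 148.5  46.4]
[0.44539041 0.04235763 0.22252859]
```

```bash
python3 -m creep '[[[-5,20,3],0,0.45],[[0,25,0],0,0.45],[[0,25,0],0,0.45],[[0,20,0],0,0.45],[[0,18,0],0,0.45],[[0,15,0],0,0.45],[[0,14,0],0,0.45],[[0,0,0],0,0.45]]'
python3 - <<'E'
from h import *
snap('wrist','wrist2.png');print(robot.get_obs()['position'])
E
```

```text
time: 3.9
position: [0.4391, 0.0448, 0.0842]
tool_rot: [-0.705, -0.043, 0.045, 0.706]
ft_force: [0.2, -0.1, 0.1]
grip_width: 0.0389
[0.43967051 0.04473671 0.08500672]
```

View pics/wrist2.png

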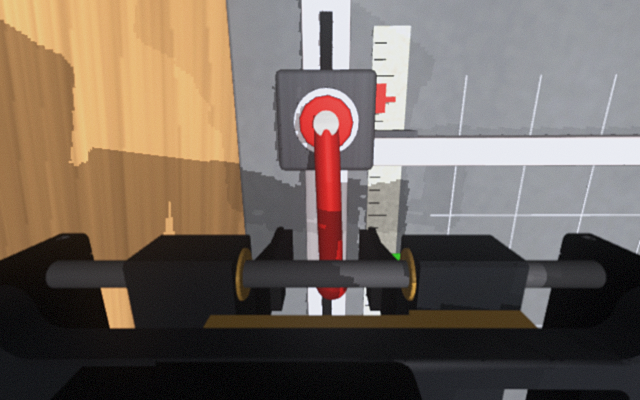

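The arm sits centred between the fingers. Next I swing it open along the arc.

```bash
python3 -m creep '[[[0,0,0],0,0.3],[[0,0,0],0,0.3],[[9.8,0,0.7],-0.14,0.3],[[9.8,0,0.7],-0.14,0.3],[[9.8,0,0.7],-0.14,0.3],[[9.8,0,0.7],-0.14,0.3]]'
python3 -m creep '[[[9.8,0,0.7],-0.14,0.3],[[9.8,0,0.7],-0.14,0.3],[[9.8,0,0.7],-0.14,0.3],[[9.8,0,0.7],-0.14,0.3],[[9.8,0,0.7],-0.14,0.3],[[0,0,0],0,0.3]]'
python3 - <<'E'
from h import *
snap('wrist','wrist3.png');o=robot.get_obs();print(o['position'],R.from_quat(o['tool_rot']).as_matrix().round(3))
E
```

```text
time: 4.55
position: [0.4752, 0.0602, 0.0861]
tool_rot: [-0.665, -0.239, 0.24, 0.665]
ft_force: [-1.8, 0.1, -0.1]
grip_width: 0.0262
time: 5.15
position: [0.5003, 0.1023, 0.0862]
tool_rot: [0.544, 0.452, -0.452, -0.544]
ft_force: [-0.6, -0.3, -0.3]
grip_width: 0.026
[0.5005145  0.10186926 0.08615889] [[ 0.185  0.001 -0.983]
 [ 0.983 -0.     0.185]
 [ 0.    -1.    -0.001]]
```

View pics/wrist3.png

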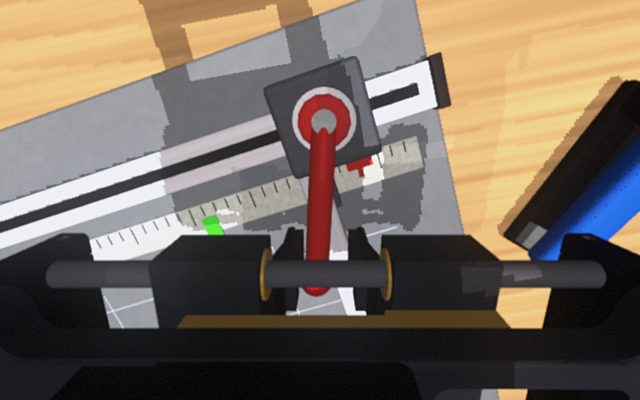

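```bash
python3 -m creep '[[[9.8,0,0.7],-0.14,0.3],[[7,0,0.4],-0.1,0.3],[[0,0,0],0,0.35],[[0,-20,0],0,0.4],[[0,-25,0],0,0.4],[[0,-25,0],0,0.6],[[0,-20,0],0,1],[[0,0,0],0,1]]'
python3 - <<'E'
from h import *
c=snap('wrist','wrist4.png');snap('top','top4.png');o=robot.get_obs();Rm=R.from_quat(o['tool_rot']).as_matrix();print(o['position'],Rm.round(3))
C=np.array([.4317,.1135,.085]); print(((C-o['position'])@Rm*1000).round(1), np.degrees(np.arctan2(Rm[1,0],Rm[0,0])))
E
```

```text
time: 6.0
position: [0.5034, 0.1179, 0.1783]
tool_rot: [0.489, 0.514, -0.511, -0.485]
ft_force: [0.9, 0.3, -0.7]
grip_width: 0.0514
[0.50123956 0.1178786  0.17570808] [[-0.052  0.001 -0.999]
 [ 0.999 -0.    -0.052]
 [-0.    -1.    -0.001]]
[-0.7 90.6 69.8] 93.00133717104015
```

View pics/wrist4.png

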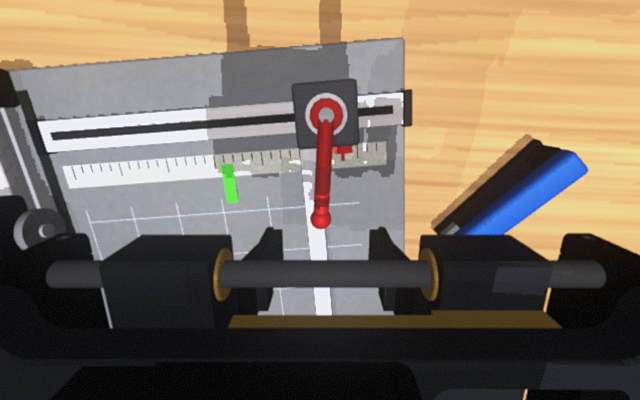

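View pics/top4.png

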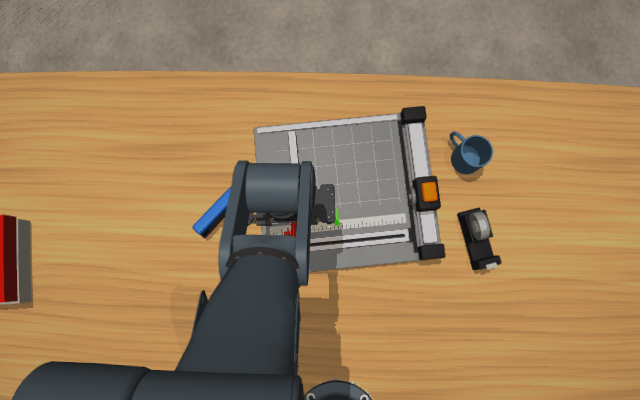

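The lever is open (ball at (321,217), hub at (326,115)). Next I straddle the block with the open jaws.

```bash
python3 - <<'E'
from h import *
c=load('wrist4.png')
q=[onz(c,u,v,.074) for u,v in((293,85),(355,80),(298,148),(357,141))];print(np.round(q,4),np.mean(q,0))
print(onz(c,326,115,.105),onz(c,321,217,.102))
E
python3 -m creep '[[[0,0,0],-0.07,1],[[4,0,20],0,1],[[0,0,25],0,1],[[0,0,24.5],0,1],[[0,0,0],0,1]]'
python3 - <<'E'
from h import *
c=snap('scene','scene5.png');c=snap('wrist','wrist5.png');o=robot.get_obs();Rm=R.from_quat(o['tool_rot']).as_matrix();print(o['position'],Rm.round(3),o['grip_width'])
E
```

```text
[[0.4064 0.0852 0.074 ]
 [0.3998 0.1371 0.074 ]
 [0.459  0.0907 0.074 ]
 [0.4501 0.1429 0.074 ]] [0.42883651 0.11400026 0.074     ]
[0.42904485 0.11418827 0.105     ] [0.51318204 0.11427317 0.102     ]
time: 6.6
position: [0.4264, 0.1134, 0.1739]
tool_rot: [-0.466, -0.528, 0.532, 0.47]
ft_force: [-0.3, 0.2, -0.1]
grip_width: 0.0864
[0.43187456 0.11348123 0.17491054] [[-0.124 -0.    -0.992]
 [ 0.992  0.    -0.124]
 [ 0.    -1.     0.   ]] 0.08670736516769527
```

View pics/wrist5.png

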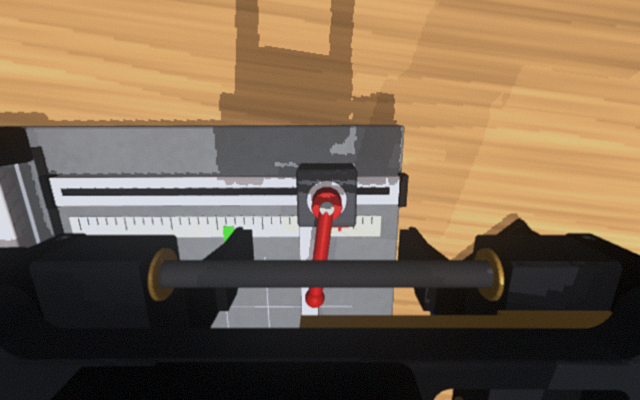

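```bash
python3 -m creep '[[[0,25,0],0,1],[[0,25,0],0,1],[[0,20,0],0,1],[[0,15,0],0,1],[[0,12,0],0,1],[[0,0,0],0,1]]'
python3 -m creep '[[[0,10,0],0,1],[[0,7,0],0,1],[[0,4,0],0,1],[[0,0,0],0,1]]'
```

```text
time: 7.3
position: [0.4326, 0.1135, 0.0768]
tool_rot: [-0.467, -0.53, 0.531, 0.468]
ft_force: [0.3, 0.1, 1.0]
grip_width: 0.0871
time: 7.7
position: [0.4317, 0.1136, 0.0572]
tool_rot: [-0.468, -0.53, 0.53, 0.468]
ft_force: [-0.6, 0.0, -0.1]
grip_width: 0.0869
```

Next I close lightly on the block.

```bash
python3 -m creep '[[[0,0,0],0,0.55],[[0,0,0],0,0.55],[[0,0,0],0,0.55],[[0,0,0],0,0.55],[[0,0,0],0,0.55],[[0,0,0],0,0.55]]' 12
```

```text
time: 8.3
position: [0.4319, 0.1139, 0.0577]
tool_rot: [0.468, 0.53, -0.53, -0.468]
ft_force: [-0.2, 1.4, 2.3]
grip_width: 0.0557
```

```bash
python3 - <<'E'
from h import *
c=snap('wrist','wrist6.png');c=snap('scene','scene6.png');o=robot.get_obs();print(o['position'],o['ft_force'],o['moment'],o['grip_width'])
E
```

```text
[0.43185784 0.11386292 0.05773218] [-0.24050837  3.08477605  1.87265826] [ 0.63419342 -0.13388467  0.01267707] 0.05600008594649609
```

View pics/wrist6.png

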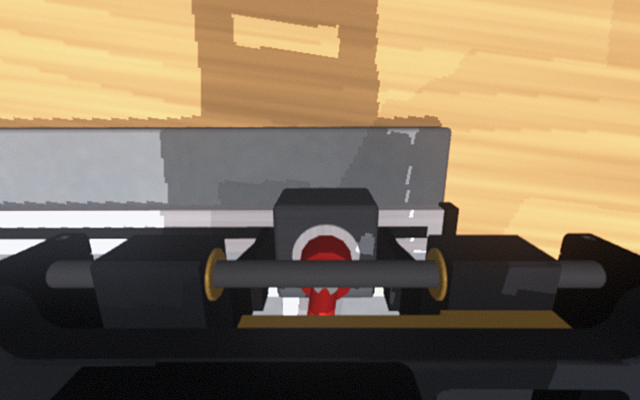

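```bash
python3 -m creep '[[[-8,0,0],0,0.55],[[-14,0,0],0,0.55],[[-14,0,0],0,0.55],[[-14,0,0],0,0.55],[[-14,0,0],0,0.55],[[-14,0,0],0,0.55],[[-14,0,0],0,0.55],[[-14,0,0],0,0.55]]'
python3 -m creep '[[[-10,0,0],0,0.55],[[-6,0,0],0,0.55],[[0,0,0],0,0.55],[[0,0,0],0,0.55],[[0,0,0],0,0.55]]'
python3 - <<'E'
from h import *
c=snap('wrist','wrist7.png');c=snap('scene','scene7.png');c=snap('top','top7.png');o=robot.get_obs();print(o['position'],o['ft_force'],o['moment'],o['grip_width'])
c=load('scene7.png')['pixels'];cv2.imwrite('pics/s7c.png',cv2.resize(c[130:260,240:440],None,fx=4,fy=4,interpolation=cv2.INTER_CUBIC)[:,:,::-1])
E
```

```text
time: 9.2
position: [0.4454, 0.0087, 0.0577]
tool_rot: [0.468, 0.531, -0.53, -0.468]
ft_force: [1.5, 7.5, 2.1]
grip_width: 0.0558
time: 9.7
position: [0.4476, -0.0082, 0.0577]
tool_rot: [-0.468, -0.53, 0.53, 0.467]
ft_force: [-1.1, -5.5, 2.8]
grip_width: 0.0558
[ 0.44757693 -0.00814728  0.05771439] [-0.9584356  -6.00506259  2.94067522] [-0.49450769 -0.03152499 -0.10010879] 0.055570898366055055
```

View pics/s7c.png

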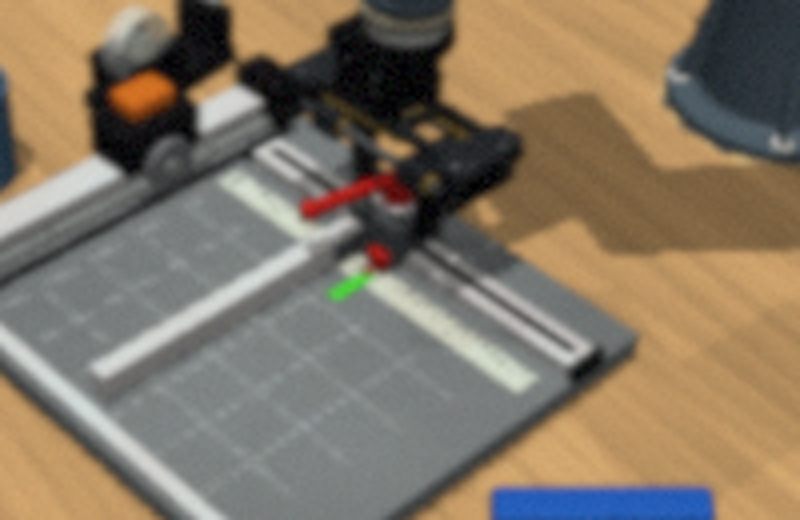

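View pics/wrist7.png

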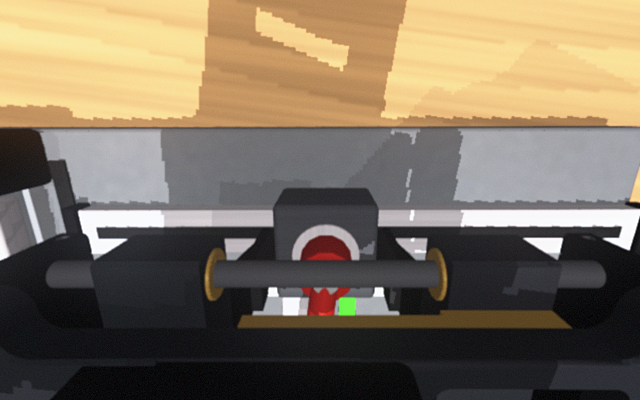

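The pointer shows near crop (380,257) and the tab near (350,287). I'll check the offset numerically by casting rays from the scene view, with the first frame as the reference.

```bash
python3 - <<'E'
from h import *
ey=np.array([-.1226,.9925]);ex=np.array([.9925,.1226])
for f in ('scene0.png','scene1.png','scene7.png'):
    c=load(f);im=c['pixels']; hsv=cv2.cvtColor(im,cv2.COLOR_RGB2HSV)
    H,S,V=[hsv[...,i].astype(int) for i in range(3)]
    for k,m,z in(('g',(H>40)&(H<75)&(S>130)&(V>80),.03),('r',((H<6)|(H>174))&(S>150)&(V>70),.034)):
        n,l,st,ce=cv2.connectedComponentsWithStats(m.astype(np.uint8))
        for i in range(1,n):
            if st[i,4]>8 and ce[i][1]<260 and ce[i][0]<450: 
                p=onz(c,*ce[i],z)[:2]; print(f,k,st[i],ce[i].round(1),'ex %.4f ey %.4f'%(p@ex,p@ey))
E
```

```text
scene0.png g [323 199   9   6  22] [326.9 201.3] ex 0.5074 ey -0.0469
scene0.png r [346 177  27  23 110] [360.3 188.4] ex 0.3859 ey -0.0172
scene0.png r [360 210   7   7  30] [363.  213.2] ex 0.4661 ey 0.0693
scene1.png g [323 199   9   6  23] [326.7 201.3] ex 0.5079 ey -0.0471
scene1.png r [346 178  27  22 122] [360.9 188.7] ex 0.3857 ey -0.0151
scene1.png r [361 211   6   6  29] [363.3 213.4] ex 0.4662 ey 0.0706
scene7.png g [323 198   9   7  25] [326.8 201.1] ex 0.5069 ey -0.0474
scene7.png r [316 173  27  11 111] [329.6 177.8] ex 0.4221 ey -0.1236
scene7.png r [332 191   6   6  27] [334.4 193.3] ex 0.4661 ey -0.0555
```

The rays and the TCP both put the pointer about 2-3 mm past the tab, so I move back 2 mm.

```bash
python3 -m creep '[[[2,0,0],0,0.55],[[0.5,0,0],0,0.55],[[0,0,0],0,0.55],[[0,0,0],0,0.55],[[0,0,0],0,0.55]]'
python3 -m creep '[[[0,0,0],0,0.65],[[0,0,0],0,0.8],[[0,0,0],0,1],[[0,0,0],0,1],[[0,0,0],0,1],[[0,-15,0],0,1],[[0,-25,0],0,1],[[0,-25,0],0,1]]'
python3 -m creep '[[[0,-20,0],0,1],[[0,-10,-20],0,1],[[0,0,-25],0,1],[[0,0,-25],0,1],[[0,0,0],0,1]]'
python3 - <<'E'
from h import *
c=snap('wrist','wrist8.png');c=snap('scene','scene8.png');o=robot.get_obs();print(o['position'],o['ft_force'])
print(R.from_quat(o['tool_rot']).as_matrix().round(3))
ey=np.array([-.1226,.9925]);ex=np.array([.9925,.1226])
for f in ('scene8.png','wrist8.png'):
    c=load(f);im=c['pixels']; hsv=cv2.cvtColor(im,cv2.COLOR_RGB2HSV)
    H,S,V=[hsv[...,i].astype(int) for i in range(3)]
    for k,m,z in(('g',(H>40)&(H<75)&(S>130)&(V>80),.03),('r',((H<6)|(H>174))&(S>150)&(V>70),.034)):
        n,l,st,ce=cv2.connectedComponentsWithStats(m.astype(np.uint8))
        for i in range(1,n):
            if st[i,4]>8 and (f[0]=='w' or ce[i][1]<260 and ce[i][0]<450): 
                p=onz(c,*ce[i],z)[:2]; print(f,k,st[i],ce[i].round(1),'ex %.4f ey %.4f'%(p@ex,p@ey))
E
```

```text
time: 10.35
position: [0.4473, -0.0055, 0.0577]
tool_rot: [-0.468, -0.53, 0.53, 0.467]
ft_force: [0.3, -5.8, 3.8]
grip_width: 0.056
time: 11.15
position: [0.4459, -0.0046, 0.1228]
tool_rot: [-0.467, -0.53, 0.531, 0.468]
ft_force: [0.4, 0.2, -0.6]
grip_width: 0.0864
time: 11.65
position: [0.5198, 0.0037, 0.153]
tool_rot: [0.469, 0.531, -0.529, -0.466]
ft_force: [0.1, -0.5, -0.2]
grip_width: 0.0869
[0.51515646 0.00416399 0.15206622] [ 0.09898235 -0.17566329  0.18425713]
[[-0.125 -0.002 -0.992]
 [ 0.992  0.    -0.125]
 [ 0.001 -1.     0.002]]
scene8.png g [323 198   9   7  26] [326.8 201.2] ex 0.5075 ey -0.0472
scene8.png r [337 175   7   6  28] [340.  177.8] ex 0.3960 ey -0.1007
scene8.png r [316 176  16   9  55] [323.5 180.2] ex 0.4463 ey -0.1279
scene8.png r [333 192   6   5  25] [335.  194.1] ex 0.4672 ey -0.0515
wrist8.png g [333 160  13  41 463] [338.8 180.7] ex 0.5045 ey -0.0472
wrist8.png r [ 301   95   43  144 2526] [319.4 162.4] ex 0.4857 ey -0.0663
wrist8.png r [332 149  19  15 153] [340.9 153.1] ex 0.4768 ey -0.0458
```

View pics/wrist8.png

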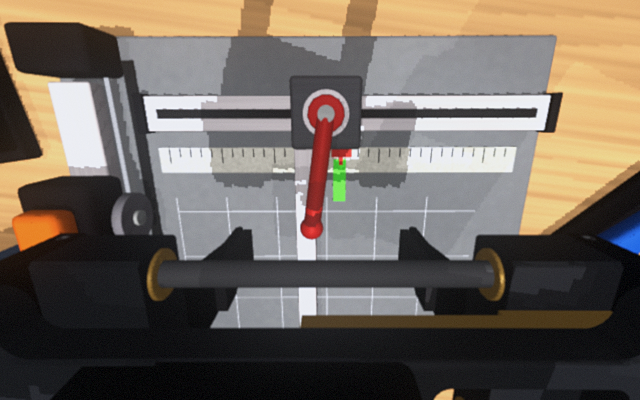

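The wrist view shows the pointer at (341,153) over the tab at (339,181), about 1 mm off. The lever ball is at (311,230) and the hub at (325,115). Next I straddle the lever.

```bash
python3 - <<'E'
from h import *
c=load('wrist8.png'); o=robot.get_obs(); Rm=R.from_quat(o['tool_rot']).as_matrix()
for n,u,v,z in(('hub',325.5,115,.105),('ball',311.5,230,.102)):
    p=onz(c,u,v,z); print(n,p.round(4),'in tool mm',((p-o['position'])@Rm*1000).round(1))
print(((np.array([.4467,-.0058,.1])-o['position'])@Rm*1000).round(1),o['position'])
E
```

```text
hub [ 0.4456 -0.0059  0.105 ] in tool mm [-1.3 47.2 70.1]
ball [ 0.5321 -0.0059  0.102 ] in tool mm [-12.1  50.  -15.7]
[-1.3 52.2 69.1] [0.51515646 0.00416399 0.15206622]
```

```bash
python3 -m creep '[[[-10,0,0],0.125,0.45],[[0,0,0],0,0.45],[[0,0,0],0,0.45],[[0,15,0],0,0.45],[[0,20,0],0,0.45],[[0,20,0],0,0.45],[[0,11,0],0,0.4],[[0,0,0],0,0.35]]'
python3 - <<'E'
from h import *
c=snap('wrist','wrist9.png');o=robot.get_obs();print(o['position'],o['ft_force'],o['grip_width'])
E
```

```text
time: 12.55
position: [0.5158, -0.0056, 0.0852]
tool_rot: [-0.498, -0.5, 0.501, 0.501]
ft_force: [-1.1, -0.7, 0.0]
grip_width: 0.0344
[ 0.51670037 -0.00587803  0.08612454] [ 0.11556339 -0.32347775  0.46435114] 0.03309801353134318
```

View pics/wrist9.png

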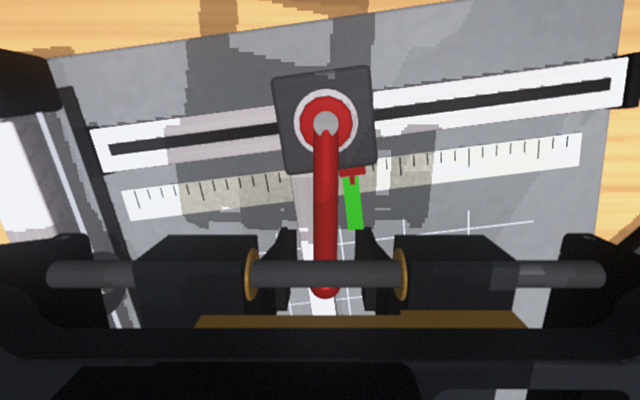

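The lever is straddled and the pointer lies in line with the tab. Next I swing it closed.

```bash
python3 -m creep '[[[-9.8,0,0.7],0.14,0.25],[[-9.8,0,0.7],0.14,0.25],[[-9.8,0,0.7],0.14,0.25],[[-9.8,0,0.7],0.14,0.25],[[-9.8,0,0.7],0.14,0.25],[[-9.8,0,0.7],0.14,0.25],[[-9.8,0,0.7],0.14,0.25],[[-9.8,0,0.7],0.14,0.25]]'
python3 -m creep '[[[-9.8,0,0.7],0.14,0.25],[[-9.8,0,0.7],0.14,0.25],[[0,0,0],0,0.25]]'
python3 - <<'E'
from h import *
c=snap('wrist','wrist10.png');o=robot.get_obs();print(o['position'],o['ft_force'],o['grip_width'],R.from_quat(o['tool_rot']).as_matrix().round(3))
E
```

```text
time: 13.4
position: [0.4789, -0.0696, 0.0876]
tool_rot: [0.69, 0.157, -0.155, -0.689]
ft_force: [2.5, 2.0, -3.2]
grip_width: 0.0219
time: 13.7
position: [0.459, -0.0755, 0.0875]
tool_rot: [0.705, 0.061, -0.06, -0.704]
ft_force: [-0.5, -0.2, 0.6]
grip_width: 0.0215
[ 0.45926244 -0.07547939  0.08744859] [ 0.88061864  0.20070166 -0.67637828] 0.021933941821111615 [[ 0.985  0.001 -0.173]
 [ 0.173 -0.001  0.985]
 [ 0.001 -1.    -0.001]]
```

View pics/wrist10.png

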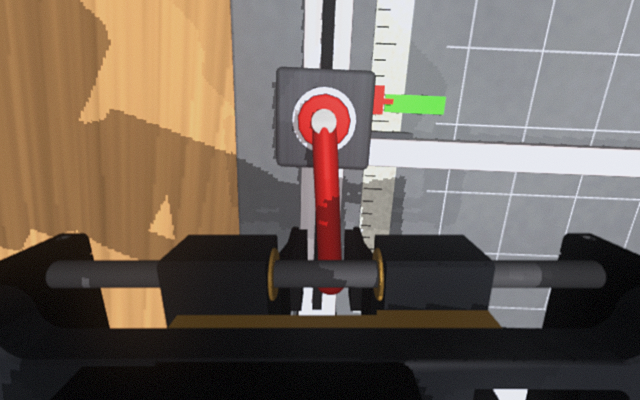

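```bash
python3 -m creep '[[[-4,0,0.3],0.05,0.25],[[-3,0,0],0,0.25],[[-2,0,0],0,0.25],[[0,0,0],0,0.25]]'
```

```text
time: 14.15
position: [0.4511, -0.0767, 0.087]
tool_rot: [0.706, 0.044, -0.043, -0.705]
ft_force: [2.9, -0.3, 0.4]
grip_width: 0.0218
```

```bash
python3 -m creep '[[[-2,0,0],0,0.25],[[-1.5,0,0],0,0.25],[[0,0,0],0,0.25]]'
```

```text
time: 14.45
position: [0.4505, -0.0771, 0.0871]
tool_rot: [0.706, 0.045, -0.04, -0.705]
ft_force: [9.5, 3.7, -1.0]
grip_width: 0.022
```

```bash
python3 -m creep '[[[3,0,0],0,0.3],[[3,0,0],0,0.4],[[0,0,0],0,0.45],[[0,-20,0],0,0.45],[[0,-25,0],0,0.45],[[0,-25,0],0,0.45],[[0,-20,0],0,0.45],[[0,0,0],0,0.45]]'
python3 - <<'E'
from h import *
c=snap('wrist','wrist11.png');snap('scene','scene11.png');o=robot.get_obs();Rm=R.from_quat(o['tool_rot']).as_matrix();print(o['position'],o['ft_force'],Rm.round(3))
ey=np.array([-.1226,.9925]);ex=np.array([.9925,.1226])
for f in ('scene11.png','wrist11.png'):
    c=load(f);im=c['pixels']; hsv=cv2.cvtColor(im,cv2.COLOR_RGB2HSV)
    H,S,V=[hsv[...,i].astype(int) for i in range(3)]
    for k,m,z in(('g',(H>40)&(H<75)&(S>130)&(V>80),.03),('r',((H<6)|(H>174))&(S>150)&(V>70),.034)):
        n,l,st,ce=cv2.connectedComponentsWithStats(m.astype(np.uint8))
        for i in range(1,n):
            if st[i,4]>8 and (f[0]=='w' or ce[i][1]<260 and ce[i][0]<450): 
                p=onz(c,*ce[i],z)[:2]; print(f,k,st[i],ce[i].round(1),'ex %.4f ey %.4f'%(p@ex,p@ey))
E
```

```text
time: 15.25
position: [0.453, -0.0763, 0.1784]
tool_rot: [0.706, 0.044, -0.042, -0.705]
ft_force: [0.1, -0.5, -0.3]
grip_width: 0.0389
[ 0.45157855 -0.07571478  0.17626442] [-0.02793452  0.38766211 -0.44139173] [[ 0.993 -0.001 -0.121]
 [ 0.121  0.     0.993]
 [-0.001 -1.     0.001]]
scene11.png g [323 198   9   7  25] [326.8 201.1] ex 0.5069 ey -0.0474
scene11.png r [320 160  24  21  96] [333.7 170.8] ex 0.3853 ey -0.1421
scene11.png r [333 191   6   6  26] [335.  193.8] ex 0.4662 ey -0.0527
wrist11.png g [370  98  42  12 459] [391.4 103.6] ex 0.5053 ey -0.0473
wrist11.png r [360  93  14  19 142] [363.6 101.8] ex 0.4769 ey -0.0456
wrist11.png r [ 312  102   32  130 1995] [327.4 163.2] ex 0.4412 ey -0.1066
```

View pics/wrist11.png

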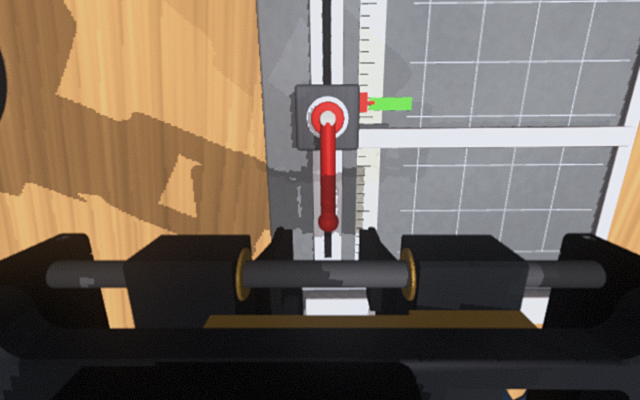

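The lever is fully tight (hub and ball both at column 328) and the pointer is within about 2 mm of the tab's middle. Next is the cutter head: straddle its orange grip and drag it home.

```bash
python3 -m creep '[[[16,0,-22],0,0.9],[[16,0,-23],0,0.9],[[16,0,-23],0,0.9],[[16,0,-23],0,0.9],[[16,0,-23],0,0.9],[[16,0,-22],0,0.9],[[0,0,0],0,0.9],[[0,0,0],0,0.9]]'
python3 - <<'E'
from h import *
c=snap('wrist','wrist12.png');o=robot.get_obs();Rm=R.from_quat(o['tool_rot']).as_matrix();print(o['position'],o['grip_width'])
im=c['pixels']; hsv=cv2.cvtColor(im,cv2.COLOR_RGB2HSV)
H,S,V=[hsv[...,i].astype(int) for i in range(3)]
m=(H>8)&(H<20)&(S>215)&(V>120); ys,xs=np.where(m); print(xs.min(),xs.max(),ys.min(),ys.max(),m.sum())
E
```

```text
time: 16.15
position: [0.5628, -0.1989, 0.1744]
tool_rot: [-0.705, -0.041, 0.044, 0.707]
ft_force: [-0.5, -0.1, -0.6]
grip_width: 0.0782
[ 0.56241508 -0.19829315  0.17466451] 0.07821714734507566
305 319 217 232 8
```

View pics/wrist12.png

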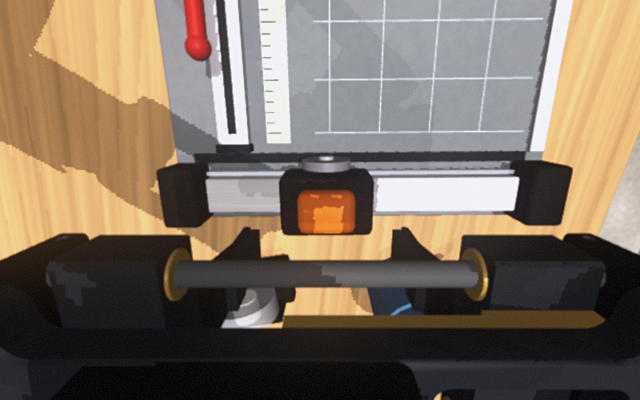

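The grip spans about (297-356, 190-234) in the wrist view, between the jaws.

```bash
python3 - <<'E'
from h import *
c=load('wrist12.png');o=robot.get_obs();Rm=R.from_quat(o['tool_rot']).as_matrix()
for u,v,z in((297,190,.119),(356,190,.119),(297,234,.119),(356,234,.119),(280,170,.1),(373,170,.1),(207,190,.068),(515,190,.068)): 
    p=onz(c,u,v,z);print(u,v,p.round(4),((p-o['position'])@Rm*1000).round(1))
E
```

```text
297 190 [ 0.5375 -0.183   0.119 ] [-22.7  55.8  18. ]
356 190 [ 0.582  -0.1776  0.119 ] [22.2 55.6 18. ]
297 234 [ 0.5409 -0.2188  0.119 ] [-23.6  55.7 -18. ]
356 234 [ 0.5873 -0.2131  0.119 ] [ 23.2  55.5 -17.9]
280 170 [ 0.5208 -0.173   0.1   ] [-37.9  74.9  29.9]
373 170 [ 0.5957 -0.1639  0.1   ] [37.5 74.6 29.9]
207 190 [ 0.4499 -0.2066  0.068 ] [-112.3  107.1    5. ]
515 190 [ 0.7357 -0.1716  0.068 ] [175.7 106.    5.2]
```

```bash
python3 -m creep '[[[0,20,0],0,0.85],[[0,20,0],0,0.75],[[0,15,0],0,0.7],[[0,13,0],0,0.65],[[0,0,0],0,0.65],[[0,0,0],0,0.65]]'
python3 -m creep '[[[-6,0,0],0,0.65],[[-10,0,0],0,0.65],[[-10,0,0],0,0.65],[[-10,0,0],0,0.65],[[-10,0,0],0,0.65],[[-10,0,0],0,0.65],[[-10,0,0],0,0.65],[[-6,0,0],0,0.65]]'
python3 - <<'E'
from h import *
c=snap('wrist','wrist13.png')
E
```

```text
time: 16.8
position: [0.5639, -0.1989, 0.1085]
tool_rot: [-0.706, -0.043, 0.043, 0.706]
ft_force: [1.0, -0.0, 0.0]
grip_width: 0.057
time: 17.6
position: [0.4915, -0.2081, 0.1085]
tool_rot: [-0.706, -0.042, 0.043, 0.706]
ft_force: [2.1, -0.9, 1.3]
grip_width: 0.0564
```

View pics/wrist13.png

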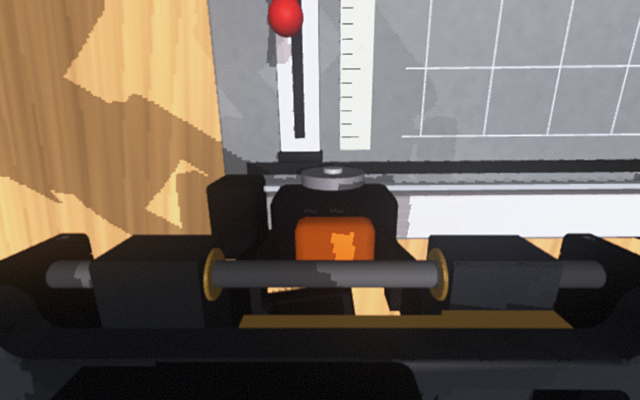

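The head is moving, with its body at column 272 and the end block at 267, so a small gap is left. I go on in small steps, watching the force.

```bash
python3 -m creep '[[[-5,0,0],0,0.65],[[-5,0,0],0,0.65],[[-4,0,0],0,0.65],[[0,0,0],0,0.65]]'
```

```text
time: 18.05
position: [0.4779, -0.2095, 0.1083]
tool_rot: [-0.706, -0.042, 0.043, 0.706]
ft_force: [-0.1, 0.3, -0.0]
grip_width: 0.0565
```

```bash
python3 -m creep '[[[-2,0,0],0,0.65],[[-2,0,0],0,0.65],[[0,0,0],0,0.65]]'
```

```text
time: 18.35
position: [0.4769, -0.2098, 0.1083]
tool_rot: [-0.706, -0.044, 0.041, 0.706]
ft_force: [6.7, 3.2, -4.1]
grip_width: 0.0569
```

```bash
python3 -m creep '[[[-1.5,0,0],0,0.65],[[0,0,0],0,0.65],[[4,0,0],0,0.68],[[4,0,0],0,0.7],[[0,0,0],0,0.75],[[0,0,0],0,0.8],[[0,-20,0],0,0.8],[[0,-25,0],0,0.8]]'
python3 -m creep '[[[0,-30,0],0,0.8],[[0,-35,0],0,0.8],[[0,-35,-20],0,0.8],[[0,0,-30],0,0.8],[[0,0,-30],0,0.8],[[0,0,0],0,0.8],[[0,0,0],0,0.8]]'
python3 - <<'E'
from h import *
c=snap('wrist','wrist14.png');t=snap('top','top14.png');s=snap('scene','scene14.png');o=robot.get_obs();print(o['position'],o['ft_force'])
cv2.imwrite('pics/s14c.png',cv2.resize(s['pixels'][130:260,200:400],None,fx=4,fy=4,interpolation=cv2.INTER_CUBIC)[:,:,::-1])
E
```

```text
time: 19.15
position: [0.48, -0.2089, 0.153]
tool_rot: [-0.705, -0.041, 0.044, 0.707]
ft_force: [0.4, -0.6, 0.9]
grip_width: 0.0693
time: 19.85
position: [0.4902, -0.2889, 0.2531]
tool_rot: [-0.705, -0.042, 0.043, 0.706]
ft_force: [-1.1, 0.4, -0.7]
grip_width: 0.0697
[ 0.49040085 -0.28757085  0.25314663] [ 0.66613167  0.12875026 -0.30056149]
```

View pics/wrist14.png

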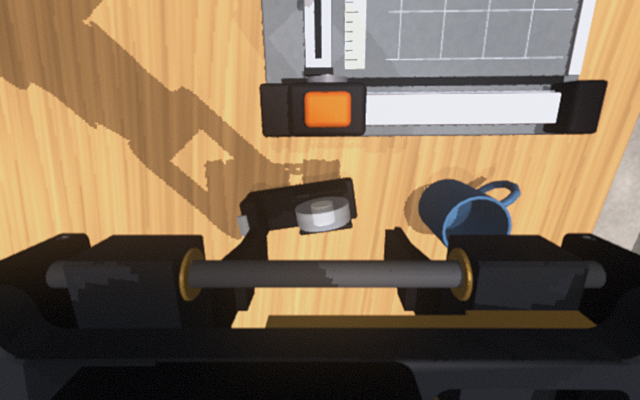

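View pics/s14c.png

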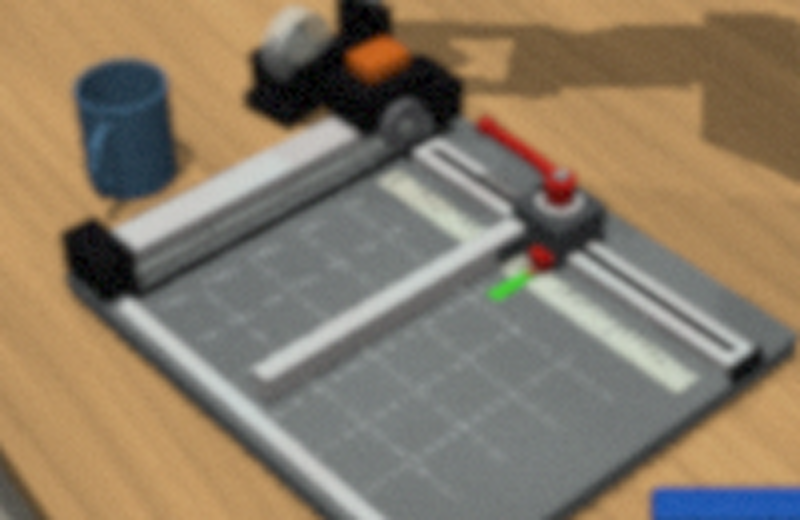

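View pics/top14.png

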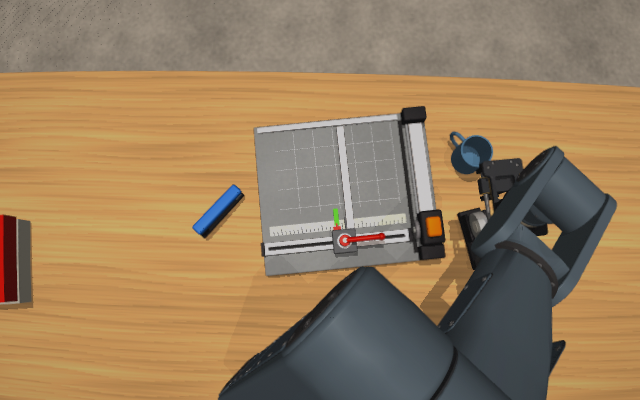

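The pictures show the head touching the near end block, the lever tight, the pointer in line with the tab, and the bystanders unmoved. I'll do a final numeric check.

```bash
python3 - <<'E'
from h import *
ey=np.array([-.1226,.9925]);ex=np.array([.9925,.1226])
for f in ('top0.png','top14.png','wrist12.png','wrist14.png'):
    c=load(f);im=c['pixels']; hsv=cv2.cvtColor(im,cv2.COLOR_RGB2HSV)
    H,S,V=[hsv[...,i].astype(int) for i in range(3)]
    for k,m,z in(('g',(H>40)&(H<75)&(S>130)&(V>80),.03),('r',((H<6)|(H>174))&(S>150)&(V>90),.034),('o',(H>5)&(H<20)&(S>205)&(V>110),.119)):
        n,l,st,ce=cv2.connectedComponentsWithStats(m.astype(np.uint8))
        for i in range(1,n):
            if st[i,4]>12 and (f[0]=='w' and k=='o' and st[i,4]>100 or f[0]=='t' and 240<ce[i][0]<450 and ce[i][1]<290): 
                p=onz(c,*ce[i],z)[:2]; print(f,k,st[i],ce[i].round(1),'ex %.4f ey %.4f'%(p@ex,p@ey))
c=load('wrist14.png')
for u in(288,366):p=onz(c,u,110,.1)[:2];print(p@ex)
p=onz(c,288,125,.068)[:2];print('blk',p@ex)
im=c['pixels'];cv2.imwrite('pics/w14c.png',cv2.resize(im[60:150,240:400],None,fx=5,fy=5,interpolation=cv2.INTER_CUBIC)[:,:,::-1])
E
```

```text
top0.png g [333 209   6  16  72] [335.7 216.4] ex 0.5066 ey -0.0475
top0.png r [284 229   8   6  23] [287.4 232.4] ex 0.4780 ey 0.0754
top0.png r [288 237  45  14 253] [309.5 242.8] ex 0.4474 ey 0.0233
top0.png o [422 182  15  20 262] [429.1 191.1] ex 0.5351 ey -0.2663
top14.png g [333 209   6  16  66] [335.7 215.8] ex 0.5082 ey -0.0476
top14.png r [334 224   7   6  23] [336.6 227.5] ex 0.4785 ey -0.0468
top14.png r [340 233  45  13 242] [360.8 238.1] ex 0.4467 ey -0.1037
top14.png o [426 216  16  21 276] [433.6 226. ] ex 0.4536 ey -0.2666
wrist12.png o [ 298  193   53   41 1019] [318.5 215.5] ex 0.5273 ey -0.2681
wrist14.png o [305  99  36  28 210] [314.3 118.8] ex 0.4390 ey -0.2767
0.41142710497238977
0.49123656264530824
blk 0.4068613166071847
```

View pics/w14c.png

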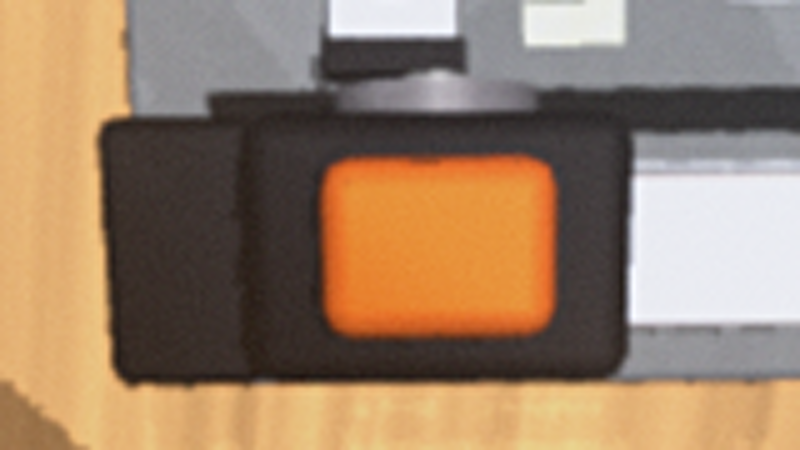

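The pointer is 0.8 mm from the tab's middle line, and the head is against its block at ex 0.4536 (expected 0.4525). I'm handing in.

```bash
python3 -c "
from rig import robot
o=robot.get_obs();print(o['time'],o['ft_force']);print(robot.hand_in())"
```

```text
20.0 [ 0.66613167  0.12875026 -0.30056149]
the job is handed in; nothing more can be done
None
```

The trimmer is set up and I handed the job in at 20.0 s; no verdict came back. I swung the clamp lever open, gripped the backstop block and slid it onto the tab. I then turned the lever back to its stop and dragged the cutter head home by its orange grip.

**Backstop:** the top camera put the pointer 0.8 mm from the tab's middle line. Earlier wrist and scene readings gave about 1.7 mm and 0 mm, all inside the 7 mm limit.

**Lever:** it lies along the guide. It stopped turning at about 10 N, which I took as its end stop.

**Cutter head:** it stopped at about 7 N against the near end block. Its measured position is about 1 mm from the home position I worked out, and the pictures show no gap. The orange-mask position from the wrist camera was about 15 mm off, probably because the mask caught only part of the grip, so I left that reading out.

**Bystanders:** the stapler and mug stand where they were in the pictures. The arm partly hid the tape dispenser in the last top view, but the wrist view shows it upright. I did not measure any of the three numerically.

**Robot:** it ended clear of everything at 0.25 m height, with only sensor noise on the wrist force.

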